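# Fit the plunger stem into the button press and hold it

## Robot

A 6-joint arm with a two-finger parallel gripper is mounted at the origin on the work surface. World frame = base frame: x ahead of the robot, y to its left, z up, the work surface at z = 0. Lengths are in mm, angles in rad, forces in N, time in s.
With the tool pointing down it reaches from about 300 to 875 mm from the base axis. Payload 4.2 kg.
Tool frame: the origin (TCP) lies at the very end of the fingers, on their centre line; the grasp point (between the pads) lies 19 mm behind it; z points along the fingers, x is the direction in which the jaws open and shut, and the axes are right-handed (so a half turn about z gives the same grasp; the last joint's range is limited). The gripper opens to 85 mm and grips with 20 to 120 N. Pads are 22 mm wide; open, the fingers measure 114 mm over their backs; the gripper's body (76 mm by 85 mm) begins 54 mm behind the grasp point. The pads swing forward as they close: fully open they stand 13 mm farther back than shut.
Start: joints at [-1.349, 0.32, 1.565, -0, 1.257, -0.02], TCP at [137.686, -558.287, 231.338] pointing down, gripper open.
Joint ranges: [-3.11, 3.11], [-0.84, 2.01], [0.21, 2.61], [-1.34, 4.49], [0.05, 2.63], [-2.56, 2.56]. Speed limits (rad/s): [2.57, 2.57, 3.14, 3.14, 3.14, 3.14].

## Interface

Orientations are given as a unit quaternion [x, y, z, w].
In Python, from plant import arm gives the robot as it stands.
- The arm moves only by the tool play_rows, never from a script. Its argument "increments" is a list of rows, each a list of 5 numbers: the finger opening in mm, from 0 to 85.4, then the shift along the world's x, y, z in mm, then the turn about the world's z in rad. A call has 1 to 10 rows; each row shifts and turns the commanded pose from where the row before left it; what a row does not reach is not made up. A row lasts 1/10 s, in which the tool goes at most 50 mm and 8.59 degrees, less where a joint would pass 70% of its speed; a pose out of reach is approached as far as the arm can. A call is refused whole if a number of a shift passes 50 or a number of a turn 0.15, either way. A call with a gripper value outside its range is refused whole. The fingers move at their own pace and stop on an object; the grip force is fixed at half the most. Time passes only in rows, so rows that do not move let the fingers close. It gives the time, the measured TCP pose, the force and the opening at its end, in the units of the state.
- arm.read_state(): the state, without advancing time (a new reading comes with each control period).
- arm.camera(name): name is "side" or "top" or "wrist"; returns the picture (420x560x3 uint8, red, green, blue); there is no depth.
- arm.calibration(name): a dict with "vertical_fov" (degrees; the focal length in pixels is half the picture's height over the tangent of half this angle, whatever the lens; pixels are square), "cx", "cy" (the principal point, pixels), "k1" (the pictures are not rectified: a ray, as slopes to the right and down, at radius r is drawn at 1 + k1 r^2 times it, then the intrinsics apply), "xyz" and "attitude" of the camera in the world. Camera axes: x right, y up, looking along -z (the intrinsics and any distortion apply to the point x, -y, -z); pixel columns grow to the right and rows downward; lengths in mm; the calibration is good to about 2 mm. A picture is of the moment at which its call begins: read the wrist's pose just before it. calibration takes no time and is no camera call; for the wrist camera it gives the pose at the moment of the call.
- arm.hand_in(): hands the job in, once; it reports no verdict.
The state is a dict: "clock": time; "qpos": joint angles; "qvel": joint speeds; "effort": joint torques, N m; "tool_pos": TCP position; "tcp_rot": TCP orientation; "force": force on the tool from outside, world axes, zero at the start; "ft_torque": the same for the moment, N m; "opening": finger opening in mm.
Only numpy, scipy, OpenCV 4.12 (cv2) and the standard library are available. Lean on these libraries where they do the work, as an engineer would, in place of code of your own. Each camera call takes 0.05 s, during which the arm holds its last target.

## Task

Take the straight-gripped plunger stem (the one with the plain cylindrical grip) out of the tool rack and, point down, thread it through the upper and then the lower bushing of the button press. Stop when its point stands out below the lower bushing and its collar is still about 15 mm above the upper bushing, not resting on it, and finish holding it still there so that the return spring clip can be fitted. Leave the other two punches, the spool, the weight and the hammer where they are.

Things in the scene. Friction and masses are not known exactly. Their poses are not given: they have to be found in the camera images.
- stem: Loose steel stem, about 0.26 kg, hanging upright by its collar in one of the rack's holes. Origin: centre of its lower end (the point); z up along the stem. From the point: taper 8 to 14 mm diameter over 6 mm, 14 mm shank up to 115 mm, 26 mm collar from 115 to 123 mm, cylindrical ribbed grip 18 mm in diameter from 123 to 173 mm (top). Turning about z does not matter.
- stem_collar (a point): Centre of the underside of the stem's collar, on the stem's axis 115 mm above its point.
- press: Grey button press screwed to the table. Origin: on the common vertical axis of its two bushings, at table level. Base 110 (x) by 165 mm (y -50 to +115), 18 mm thick, with a die under the bushings, top 24 mm above the table. Column 46 by 42 mm at y = +85 mm, 145 mm high, the highest part. Two level arms end in brass bushings, 29 mm outer, 17 mm bore: 65 to 90 and 120 to 145 mm above the table.
- upper_bushing (a point): Centre of the top mouth of the upper bushing, 145 mm above the table; z up, along the bore.
- lower_bushing (a point): Centre of the bottom mouth of the lower bushing, 65 mm above the table, straight below the upper one.
- rack: Plywood tool rack, fixed to the table. Origin: centre of its underside. Top board 70 mm (x) by 230 mm (y), 12 mm thick, its top 130 mm above the table, with three through holes of 18 mm diameter at y = -75, 0 and +75 mm; the collars rest on its top. Base board 8 mm thick.
- ball_punch: Bystander: steel punch with a ball grip 28 mm across, hanging in another hole of the rack (shank 70 mm). Origin at its point; its top is 108 mm above that, 38 mm above the rack's top board.
- tee_punch: Bystander: steel punch with a 50 mm cross-bar grip, hanging in another hole of the rack (shank 85 mm). Origin at its point; its top is 120 mm above that, 35 mm above the rack's top board.
- spool: Bystander: loose white plastic thread spool, 48 mm across, 55 mm high, between rack and press, near the robot. Origin: centre of its underside.
- weight: Bystander: loose steel pattern weight, 56 mm across, 62 mm high, 0.9 kg, beyond the rack and press. Origin: centre of its underside.
- hammer: Bystander: loose tack hammer, 240 mm long, wooden handle, lying beyond the rack and press. Origin: under its middle; x along the handle.
Things that resemble listed ones, but are neither listed nor needed, are in the scene too. Leave any blue look-alike of the press alone.

How it is judged (in metres and radians):
On the way, in this order (a step that is already met when the one before it is completed fails the run):
1. the stem's point has come out below the upper bushing, on its axis (z of stem in the frame of press below 0.118 m and horizontal distance between stem and upper_bushing below 0.007 m and angle between stem's own z axis and vertical below 0.12 rad), for 0.05 s.
2. the stem's point has come out below the lower bushing, on its axis (z of stem in the frame of press below 0.062 m and horizontal distance between stem and lower_bushing below 0.006 m and angle between stem's own z axis and vertical below 0.1 rad), for 0.1 s.
At the end, for the whole second after the job is handed in: The stem is gripped (over 1 N), still (under 20 mm/s), upright within 0.08 rad and on the bushings' axis within 6 mm, its point at least 5 mm below the lower bushing, the underside of its collar 4 to 30 mm above the top of the upper bushing (z of stem in the frame of press below 0.06 m and horizontal distance between stem and lower_bushing below 0.006 m and horizontal distance between stem_collar and upper_bushing below 0.006 m and z of stem_collar in the frame of upper_bushing between 0.004 and 0.03 m and angle between stem's own z axis and vertical below 0.08 rad and contact force between the fingers and stem above 1 N and linear speed of stem below 0.02 m/s); the arm keeps its last pose, push and grip.
It fails at once if the ball punch is pulled out or knocked out of place (30 mm) (distance of ball_punch from where it was at the start of the episode above 0.03 m).
It fails at once if the tee punch is pulled out or knocked out of place (30 mm) (distance of tee_punch from where it was at the start of the episode above 0.03 m).
It fails at once if the spool is moved by more than 30 mm (distance of spool from where it was at the start of the episode above 0.03 m).
It fails at once if the weight is moved by more than 30 mm (distance of weight from where it was at the start of the episode above 0.03 m).
It fails at once if the hammer is moved by more than 30 mm (distance of hammer from where it was at the start of the episode above 0.03 m).
It also fails if it takes over 54 s, if anything falls off the work surface, if the arm or the gripper's body presses on something with over 40 N, if the wrist force passes 120 N, or if a joint passes its speed limit or range.

## Working session

There is one attempt and no reset: what is moved stays moved. The work goes in short steps, Python scripts to look and compute and a tool call to move; the robot and the scene stay as the last step left them, time stands still between calls to the robot, and variables do not carry over. Pictures are saved under pics/ and viewed, and the job is handed in when it is done.

Besides the shell and the picture viewer there is one more tool, called after "Emit:" by a JSON object that holds its "fn" and its "kwargs". play_rows: Moves the arm, as the interface text tells. Its arguments: {"type":"object","properties":{"increments":{"type":"array","items":{"type":"array","items":{"type":"number"}}}},"required":["increments"]}

```bash
mkdir -p pics; ls; python3 - <<'E'
from plant import arm
import cv2
for n in ["side","top","wrist"]:
    c=arm.calibration(n); print(n,c)
    im=arm.camera(n); cv2.imwrite(f"pics/{n}0.png",im[:,:,::-1])
s=arm.read_state(); print(s)
E
```

```text
pics
side {'vertical_fov': 53.959284841145674, 'cx': 274.9758878506322, 'cy': 211.87928187233936, 'k1': -0.042163298837733856, 'xyz': array([254.53904352, 745.68598606, 676.24068266]), 'attitude': array([-0.09134485,  0.45736683,  0.87202321, -0.14848304])}
top {'vertical_fov': 51.83005285615751, 'cx': 277.84667107809423, 'cy': 203.93340514688944, 'k1': -0.04462582051057868, 'xyz': array([ 349.00890973,   -5.17596749, 1370.93676281]), 'attitude': array([-0.05444645,  0.05475224,  0.71224989, -0.69766602])}
wrist {'vertical_fov': 65.01567530884883, 'cx': 282.38841233986085, 'cy': 210.7257301663902, 'k1': -0.041722778434487504, 'xyz': array([ 217.17209547, -537.61280509,  372.97318888]), 'attitude': array([-0.12620669,  0.09959868, -0.60886778,  0.77680886])}
{'clock': 0.15, 'qpos': array([-1.34902076e+00,  3.20138109e-01,  1.56541780e+00, -1.98899187e-05,
        1.25741272e+00, -1.99645585e-02]), 'qvel': array([-0.00160702, -0.00152836, -0.00456764,  0.00030085, -0.00118295,
        0.00332545]), 'effort': array([ 3.94542540e-04, -4.15841317e+01, -2.34346157e+01,  1.65020475e-05,
        5.92922515e-03, -1.54242400e-05]), 'tool_pos': array([ 137.58322734, -557.91269633,  230.67201938]), 'tcp_rot': array([ 7.87209596e-01, -6.16685154e-01, -5.38989404e-04, -4.27670938e-04]), 'force': array([-0.28648021, -0.62987377, -0.22078438]), 'ft_torque': array([-0.00488775,  0.02048401,  0.02738773]), 'opening': 85.15149543059252}
```

View pics/side0.png

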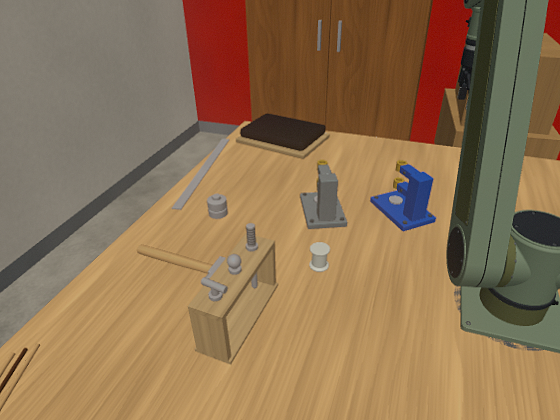

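View pics/top0.png

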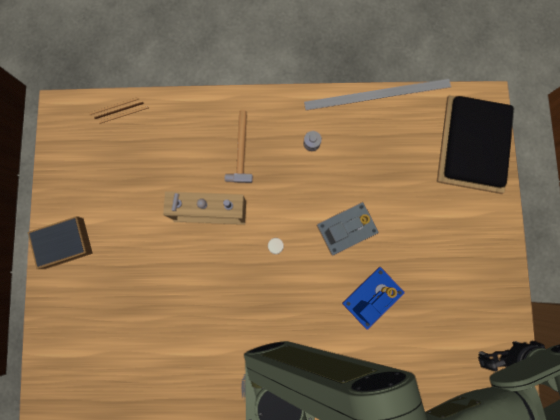

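View pics/wrist0.png

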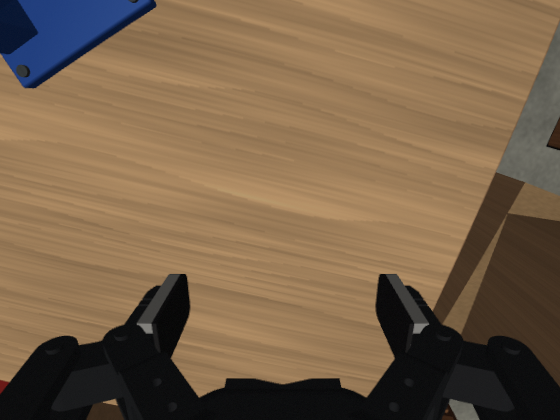

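The stem is the cylinder in the rack hole nearest the press, at about top (227,204) and side (251,236). The grey press bushing is at about top (364,219) and side (322,164). Next I zoom in.

```bash
cat > h.py <<'E'
import numpy as np, cv2
from scipy.spatial.transform import Rotation as R
def K(c):
    f=210/np.tan(np.radians(c['vertical_fov'])/2)
    return np.array([[f,0,c['cx']],[0,f,c['cy']],[0,0,1.]])
def D(c): return np.array([c['k1'],0,0,0,0.])
F=np.diag([1,-1,-1.])
def proj(c,P):
    Rw=F@R.from_quat(c['attitude']).as_matrix().T
    t=-Rw@c['xyz']
    return cv2.projectPoints(np.array(P,float).reshape(-1,1,3),cv2.Rodrigues(Rw)[0],t,K(c),D(c))[0][:,0]
def ray(c,uv):
    p=cv2.undistortPoints(np.array(uv,float).reshape(-1,1,2),K(c),D(c))[:,0]
    d=np.c_[p,np.ones(len(p))]@F
    return (R.from_quat(c['attitude']).as_matrix()@d.T).T
def atz(c,uv,z):
    d=ray(c,uv); return c['xyz']+d*((z-c['xyz'][2])/d[:,2])[:,None]
def tri(cs,uvs):
    A=np.zeros((3,3));b=np.zeros(3)
    for c,u in zip(cs,uvs):
        d=ray(c,[u])[0]; d/=np.linalg.norm(d); M=np.eye(3)-np.outer(d,d); A+=M;b+=M@c['xyz']
    return np.linalg.solve(A,b)
def crop(f,x,y,w,h,s,o):
    im=cv2.imread(f)[y:y+h,x:x+w]; cv2.imwrite(o,cv2.resize(im,None,fx=s,fy=s,interpolation=cv2.INTER_CUBIC))
E
python3 - <<'E'
from h import *
crop('pics/top0.png',150,180,100,50,8,'pics/t_rack.png')
crop('pics/top0.png',310,190,80,75,8,'pics/t_press.png')
crop('pics/side0.png',190,215,100,75,8,'pics/s_rack.png')
crop('pics/side0.png',290,150,80,75,8,'pics/s_press.png')
E
```

```text
(no output)
```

View pics/t_rack.png

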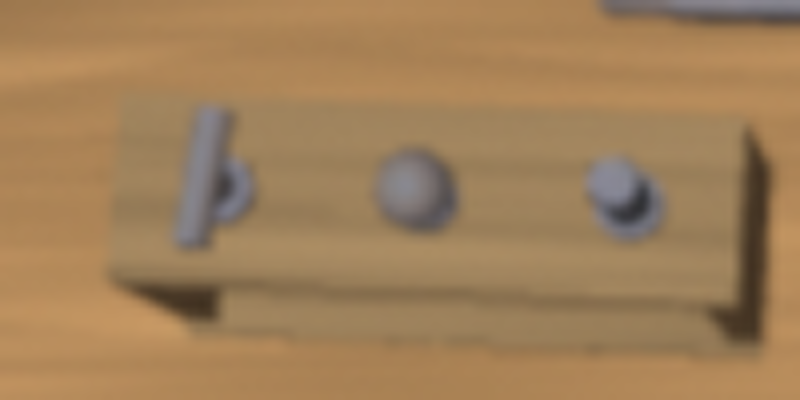

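View pics/t_press.png

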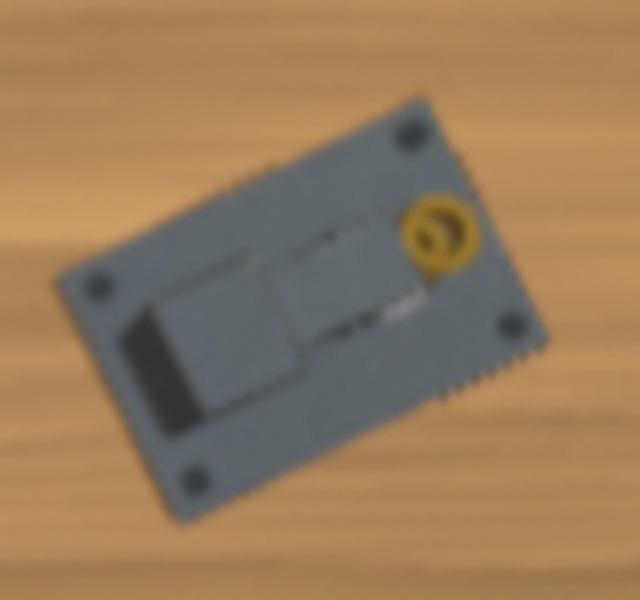

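View pics/s_rack.png

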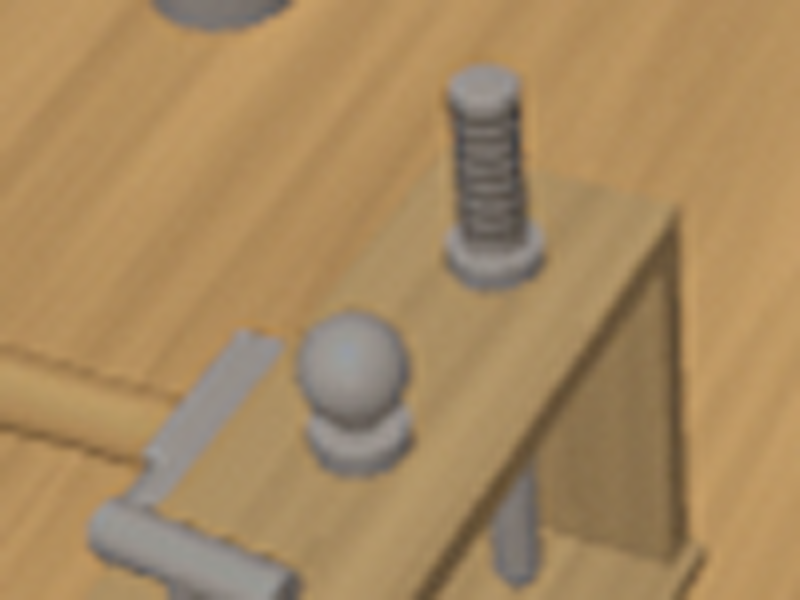

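View pics/s_press.png

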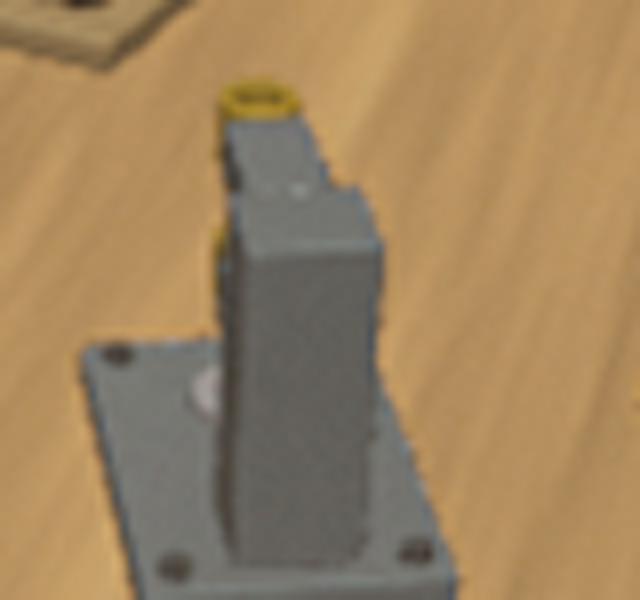

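```bash
python3 - <<'E'
from h import *
from plant import arm
t=arm.calibration('top');s=arm.calibration('side')
def C(x,y,u,v): return [x+(u+.5)/8-.5,y+(v+.5)/8-.5]
st=C(150,180,612,182);ss=C(190,215,485,88)
print('stem top tri',tri([t,s],[st,ss]),atz(t,[st],188),atz(s,[ss],188))
pt=C(310,190,440,234);ps=C(290,150,259,99)
print('press',tri([t,s],[pt,ps]),atz(t,[pt],145),atz(s,[ps],145))
for z,u,v in[(130,610,196),(138,628,205)]: print(atz(t,[C(150,180,u,v)],z))
print('rack corners',atz(t,[C(150,180,*p) for p in[(118,95),(748,118),(740,305),(110,278)]],130))
print('press base corners',atz(t,[C(310,190,*p) for p in[(58,280),(425,92),(550,340),(182,525)]],18))
print('ball',atz(t,[C(150,180,412,188)],154),'spool',atz(t,[[275.5,245.5]],55),'hammer head',atz(t,[[225,178],[252,178]],20))
E
```

```text
stem top tri [541.8183228  136.46111618 184.55511048] [[540.86156368 135.92098095 188.        ]] [[540.23310931 140.75419031 188.        ]]
press [ 493.17904143 -255.39680152  141.07346413] [[ 491.81470919 -254.762089    145.        ]] [[ 492.35089274 -248.00146759  145.        ]]
[[545.12888109 143.57786207 130.        ]]
[[540.44075472 136.11991072 138.        ]]
rack corners [[586.31151988 324.01459647 130.        ]
 [572.87223213  93.14923037 130.        ]
 [504.25500908  96.60901399 130.        ]
 [518.76731743 325.58445037 130.        ]]
press base corners [[ 491.60221362 -129.15176456   18.        ]
 [ 563.44415075 -277.55439035   18.        ]
 [ 463.77718391 -321.86824848   18.        ]
 [ 394.77589823 -174.20966433   18.        ]]
ball [[545.69643343 211.47114244 154.        ]] spool [[426.45154442   1.88650486  55.        ]] hammer head [[646.89332251 159.21834754  20.        ]
 [645.04986898  72.88334932  20.        ]]
```

Estimates: stem at about (541,137) and press axis at about (492,-253). I'll swing over to the stem, turning the jaws to open along world x, away from the neighbouring punches.

Emit:
{"fn": "play_rows", "kwargs": {"increments": [[85,22,38,6,0.074],[85,22,38,6,0.074],[85,22,38,6,0.074],[85,22,38,6,0.074],[85,22,38,6,0.074],[85,22,38,6,0.074],[85,22,38,6,0.074],[85,22,38,6,0.074],[85,22,38,6,0.074],[85,22,38,6,0.074]]}}

```text
clock: 1.15
tool_pos: [358.1, -176.6, 291.6]
tcp_rot: [0.957, -0.289, 0.0, 0.0]
force: [0.5, -1.6, 0.3]
opening: 85.1
```

Emit:
{"fn": "play_rows", "kwargs": {"increments": [[85,22,38,2,0.074],[85,22,38,2,0.074],[85,22,38,2,0.074],[85,22,38,2,0.074],[85,22,38,2,0.074],[85,22,38,2,0.074],[85,22,38,2,0.074],[85,22,38,2,0.074],[85,0,0,0,0],[85,0,0,0,0]]}}

```text
clock: 2.15
tool_pos: [533.5, 126.2, 306.5]
tcp_rot: [1.0, 0.002, -0.001, 0.0]
force: [-0.6, -0.4, 0.3]
opening: 85.0
```

```bash
python3 - <<'E'
from h import *
from plant import arm
s=arm.read_state();print(s['clock'],s['tool_pos'],R.from_quat(s['tcp_rot']).as_matrix().round(4).tolist(),s['qpos'],s['force'])
c=arm.calibration('wrist');im=arm.camera('wrist');np.save('c1.npy',c,allow_pickle=True);print(c['xyz'])
cv2.imwrite('pics/w1.png',im[:,:,::-1])
print(proj(c,[[541,137,188],[541,137,138]]))
E
```

```text
2.15 [533.54126596 126.19997461 306.47613334] [[1.0, 0.0042, -0.0018], [0.0042, -1.0, -0.0009], [-0.0018, 0.0009, -1.0]] [ 2.11601765e-01  2.40361685e-01  1.48797637e+00 -5.48471177e-04
  1.41519048e+00  2.07456540e-01] [-0.59439903 -0.35124609  0.31536118]
[533.72618874 208.90897723 448.81817358]
[[291.48648559 192.52415995]
 [290.21371698 178.71651323]]
```

View pics/w1.png

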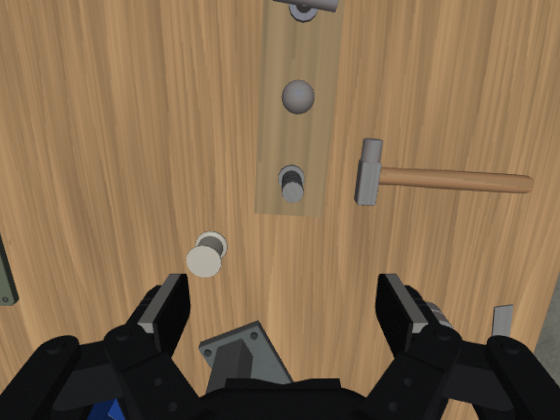

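The wrist picture shows the stem top at (292,193), against a prediction of (291.5,192.5), so the estimate agrees to about 1 mm. I'll zoom to refine it.

```bash
python3 - <<'E'
from h import *
crop('pics/w1.png',250,150,80,60,10,'pics/w1z.png')
E
```

```text
(no output)
```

View pics/w1z.png

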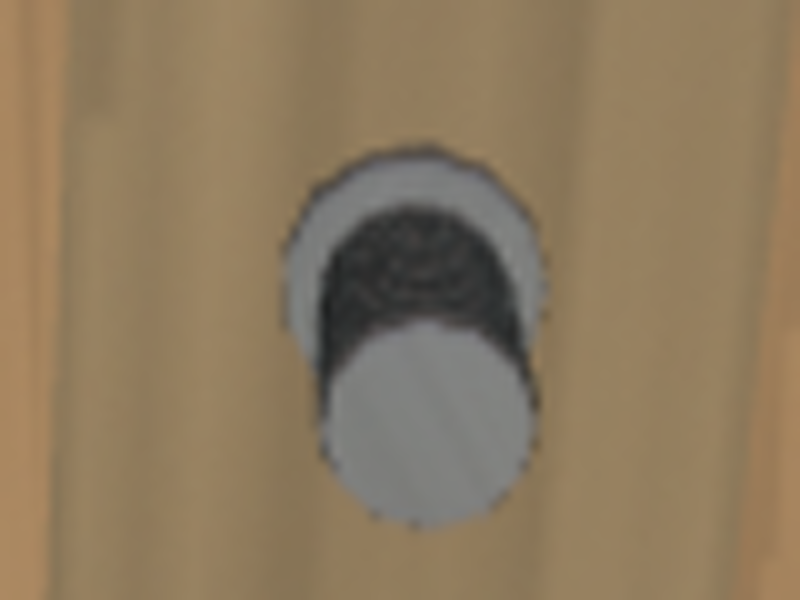

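```bash
python3 - <<'E'
from h import *
c=np.load('c1.npy',allow_pickle=True).item()
print(atz(c,[[292.35,191.85]],188),atz(c,[[291.05,177.55]],138))
E
```

```text
[[541.70053071 137.57514939 188.        ]] [[541.7927276  138.15169255 138.        ]]
```

Emit:
{"fn": "play_rows", "kwargs": {"increments": [[75,8,11.5,0,-0.004],[75,0,0,-20,0],[75,0,0,-25,0],[75,0,0,-25,0],[75,0,0,-25,0],[75,0,0,-20,0],[75,0,0,-15,0],[75,0,0,0,0],[75,0,0,0,0]]}}

```text
clock: 3.1
tool_pos: [542.1, 136.9, 177.9]
tcp_rot: [1.0, -0.001, 0.0, -0.0]
force: [0.4, 0.3, 0.4]
opening: 74.8
```

```bash
python3 - <<'E'
from h import *
from plant import arm
s=arm.read_state();print(s['clock'],s['tool_pos'],s['force'],s['opening'])
c=arm.calibration('wrist');im=arm.camera('wrist')
cv2.imwrite('pics/w2.png',im[:,:,::-1])
print(c['xyz'],proj(c,[[541.7,137.8,188],[541.7,137.8,138],s['tool_pos']]))
E
```

```text
3.1 [542.0679977  136.90803964 177.8644188 ] [0.43538997 0.26328844 0.4122947 ] 74.79880739358434
[542.41746286 219.42472713 320.30927466] [[281.11104393 287.5618036 ]
 [281.34479364 243.03340021]
 [281.92748002 278.04330399]]
```

View pics/w2.png

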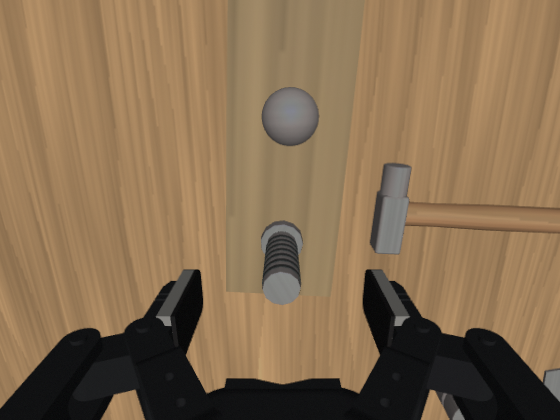

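The stem top is at (282,287), centred between the fingers at columns 200 and 364. I'll lower and close.

Emit:
{"fn": "play_rows", "kwargs": {"increments": [[75,0,0.5,-16,0],[75,0,0,-15,0],[75,0,0,0,0],[50,0,0,0,0],[30,0,0,0,0],[10,0,0,0,0],[10,0,0,0,0],[10,0,0,0,0],[10,0,0,0,0]]}}

```text
clock: 4.05
tool_pos: [541.8, 137.8, 147.2]
tcp_rot: [1.0, -0.001, 0.0, -0.0]
force: [-2.0, -0.4, 4.8]
opening: 17.0
```

```bash
python3 - <<'E'
from h import *
from plant import arm
s=arm.read_state();print(s['clock'],s['tool_pos'],s['force'],s['opening'])
im=arm.camera('wrist')
cv2.imwrite('pics/w3.png',im[:,:,::-1])
E
```

```text
4.05 [541.84099927 137.81335555 147.18026749] [-2.01953949 -0.39077334  4.78611633] 16.96379947007102
```

View pics/w3.png

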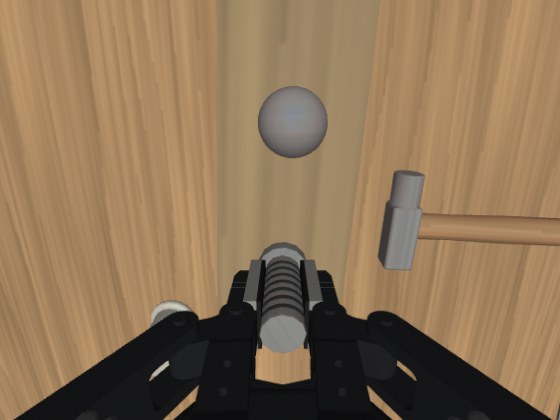

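Gripped: the opening stopped at 17 mm with the stem top at (282,330). Now I lift straight up.

Emit:
{"fn": "play_rows", "kwargs": {"increments": [[5,0,0,5,0],[5,0,0,10,0],[5,0,0,20,0],[5,0,0,20,0],[5,0,0,20,0],[5,0,0,20,0],[5,0,0,20,0],[5,0,0,20,0],[5,0,0,20,0],[5,0,0,10,0]]}}

```text
clock: 5.1
tool_pos: [542.2, 137.8, 313.4]
tcp_rot: [1.0, -0.0, 0.001, -0.0]
force: [-1.0, 0.3, -3.0]
opening: 16.3
```

```bash
python3 - <<'E'
from h import *
from plant import arm
s=arm.read_state();print(s['clock'],s['tool_pos'],s['force'],s['opening'])
for n in ['wrist','side']:
    c=arm.calibration(n);cv2.imwrite(f'pics/{n}4.png',arm.camera(n)[:,:,::-1])
    p=s['tool_pos']; print(proj(c,[p+[0,0,-132],p+[0,0,41]]))
E
```

```text
5.1 [542.20365574 137.81982216 313.38727102] [-1.01894382  0.31442398 -2.95334191] 16.32207608942968
[[281.66215945 200.49915608]
 [282.10490352 333.83837638]]
[[250.04175579 227.20285371]
 [244.47739215 149.24900857]]
```

View pics/wrist4.png

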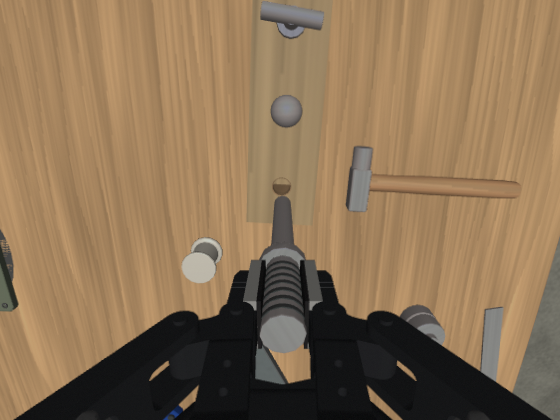

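View pics/side4.png

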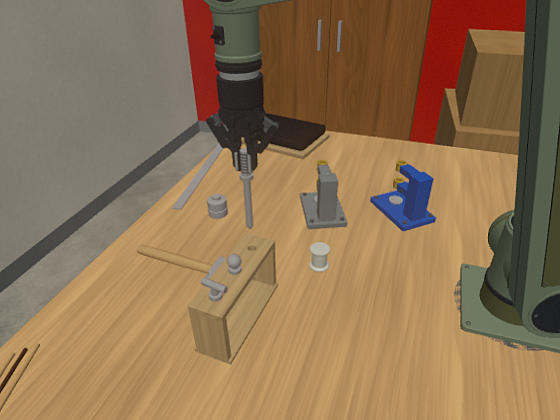

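The stem is free and upright, with its point at wrist (282,199) and side (250,228) as predicted. I'll carry it to just above the press.

Emit:
{"fn": "play_rows", "kwargs": {"increments": [[5,-2,-14,0,0],[5,-4,-28,0,0],[5,-4,-30,0,0],[5,-4,-30,0,0],[5,-4,-30,0,0],[5,-4,-30,0,0],[5,-4,-30,0,0],[5,-4,-30,0,0],[5,-4,-30,0,0],[5,-4,-30,0,0]]}}

```text
clock: 6.2
tool_pos: [502.1, -146.1, 309.8]
tcp_rot: [1.0, -0.001, -0.002, -0.0]
force: [-0.3, 0.9, -2.9]
opening: 16.6
```

Emit:
{"fn": "play_rows", "kwargs": {"increments": [[5,-4,-30,0,0],[5,-4,-30,0,0],[5,-3,-25,0,0],[5,-1,-15,0,0],[5,0,-8,0,0],[5,0,0,0,0],[5,0,0,0,0],[5,0,0,0,0]]}}

```text
clock: 7.0
tool_pos: [491.8, -251.3, 311.3]
tcp_rot: [1.0, 0.0, -0.0, -0.0]
force: [0.1, 0.7, -1.8]
opening: 16.6
```

```bash
python3 - <<'E'
from h import *
from plant import arm
s=arm.read_state();print(s['clock'],s['tool_pos'],s['tcp_rot'],s['force'],s['opening'])
p=s['tool_pos']
for n in ['wrist','side']:
    c=arm.calibration(n);np.save(f'{n}5.npy',c,allow_pickle=True);cv2.imwrite(f'pics/{n}5.png',arm.camera(n)[:,:,::-1])
    print(proj(c,[p+[0,0,-132],p+[0,0,41],[492,-254,145]]))
np.save('p5.npy',p)
crop('pics/wrist5.png',230,130,100,75,8,'pics/wrist5z.png')
crop('pics/side5.png',280,110,80,60,10,'pics/side5z.png')
E
```

```text
7.0 [ 491.80295837 -251.27622607  311.33762195] [ 9.99999957e-01  1.39207023e-04 -4.52913453e-07 -2.56244462e-04] [ 0.05020534  0.69935386 -1.76222371] 16.604633590453727
[[282.09005156 200.49639876]
 [281.73996933 333.89722736]
 [282.32207281 193.0010757 ]]
[[322.94121377 150.15720672]
 [325.73888142  87.07800467]
 [322.61088394 160.99472568]]
```

View pics/wrist5.png

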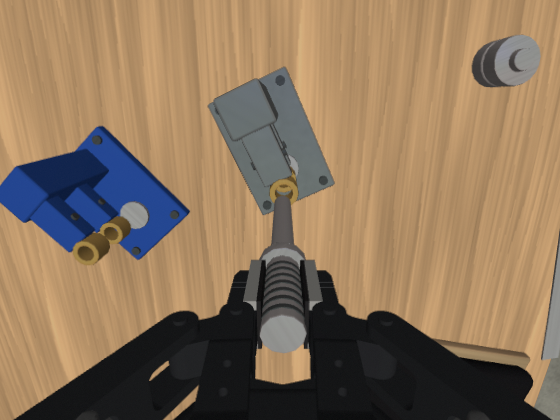

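View pics/wrist5z.png

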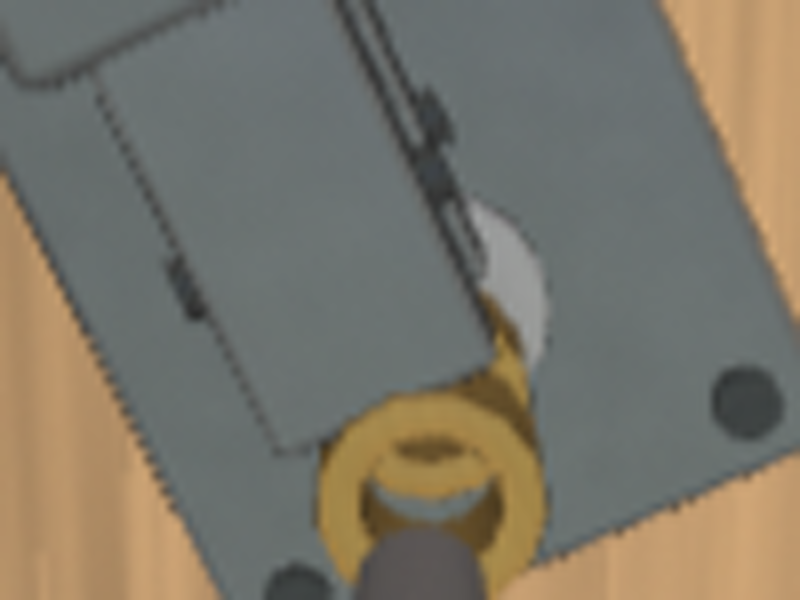

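View pics/side5z.png

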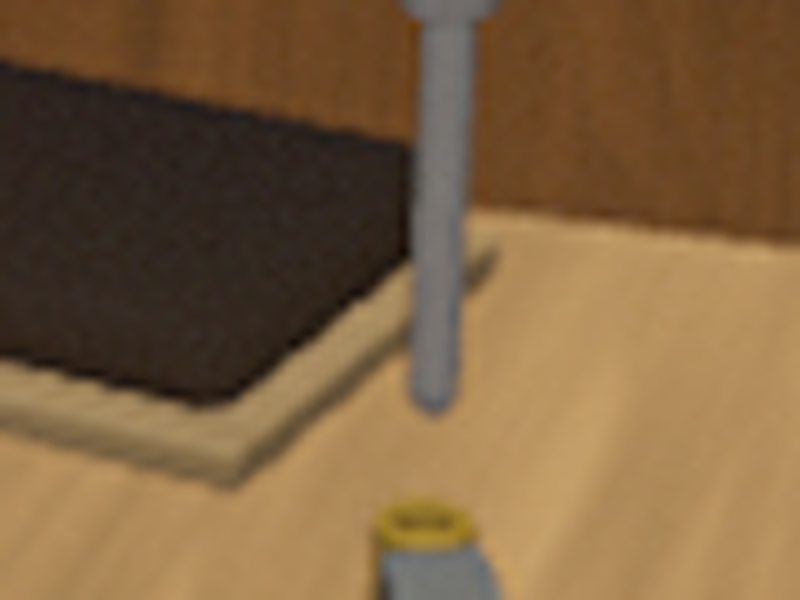

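```bash
python3 - <<'E'
from h import *
w=np.load('wrist5.npy',allow_pickle=True).item();s=np.load('side5.npy',allow_pickle=True).item()
print(atz(w,[[283.4,192.5]],145),atz(s,[[322.05,161.75]],145),tri([w,s],[[283.4,192.5],[322.05,161.75]]))
# measured tip, shank end z=+6
p=np.load('p5.npy'); print(p)
th=np.linspace(0,6.28,200)
ring=proj(w,[[492.5,-253.5]+list() if 0 else [492.8+14.5*np.cos(a),-253.5+14.5*np.sin(a),145] for a in th])
print(((ring-[230,130]+.5)*8-.5)[[0,50,100,150]])
sh=proj(w,[[p[0]+7*np.cos(a),p[1]+7*np.sin(a),p[2]-126] for a in th]); sh=(sh-[230,130]+.5)*8-.5
print('shank min/max u, min v',sh[:,0].min(),sh[:,0].max(),sh[:,1].min())
E
```

```text
[[ 493.04615972 -253.49677892  145.        ]] [[ 492.33749824 -249.17280627  145.        ]] [ 493.28230854 -254.1428444   142.39659798]
[ 491.80295837 -251.27622607  311.33762195]
[[548.21200025 503.48210648]
 [427.83909178 386.44811078]
 [309.16193391 505.23328551]
 [431.14944669 617.32874722]]
shank min/max u, min v 354.44855281702894 485.9072245508137 520.3496915994183
```

Emit:
{"fn": "play_rows", "kwargs": {"increments": [[5,1.2,-1.8,0,0],[5,0,0,-10,0],[5,0,0,-10,0],[5,0,0,-9,0],[5,0,0,0,0],[5,0,0,0,0]]}}

```text
clock: 7.7
tool_pos: [492.8, -254.0, 281.9]
tcp_rot: [1.0, -0.001, -0.0, -0.0]
force: [-0.2, -0.4, -2.2]
opening: 16.4
```

```bash
python3 - <<'E'
from h import *
from plant import arm
s=arm.read_state();print(s['clock'],s['tool_pos'],s['force'],s['opening'])
p=s['tool_pos']
for n in ['wrist','side']:
    c=arm.calibration(n);np.save(f'{n}6.npy',c,allow_pickle=True);cv2.imwrite(f'pics/{n}6.png',arm.camera(n)[:,:,::-1])
    print(proj(c,[p+[0,0,-132],p+[0,0,41],[493,-253.5,145]]))
crop('pics/wrist6.png',245,150,75,60,10,'pics/wrist6z.png')
crop('pics/side6.png',295,130,60,50,12,'pics/side6z.png')
E
```

```text
7.7 [ 492.77651813 -254.04310646  281.88787211] [-0.2338435  -0.35788472 -2.21340088] 16.443136259995505
[[282.21010702 200.47195148]
 [281.70195495 333.88371646]
 [282.46814044 198.28794356]]
[[322.41345206 159.36764614]
 [325.12963312  98.2198673 ]
 [322.21393062 161.02391926]]
```

View pics/wrist6z.png

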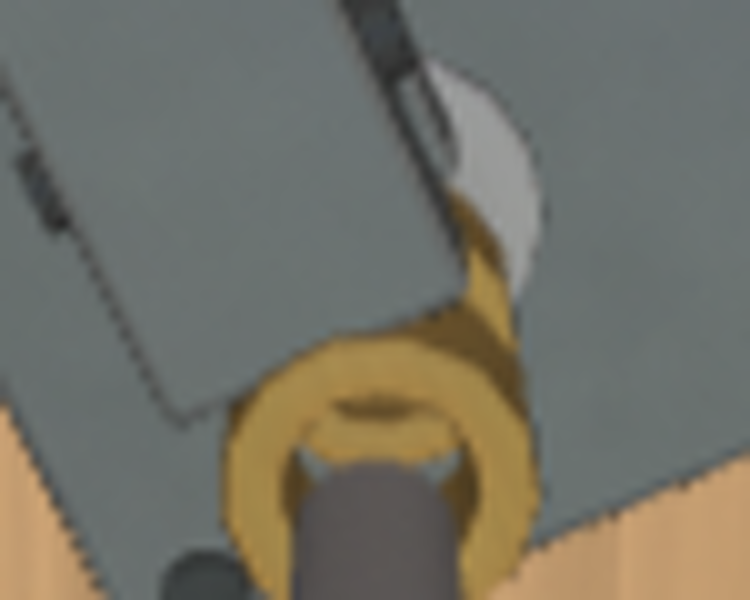

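View pics/side6z.png

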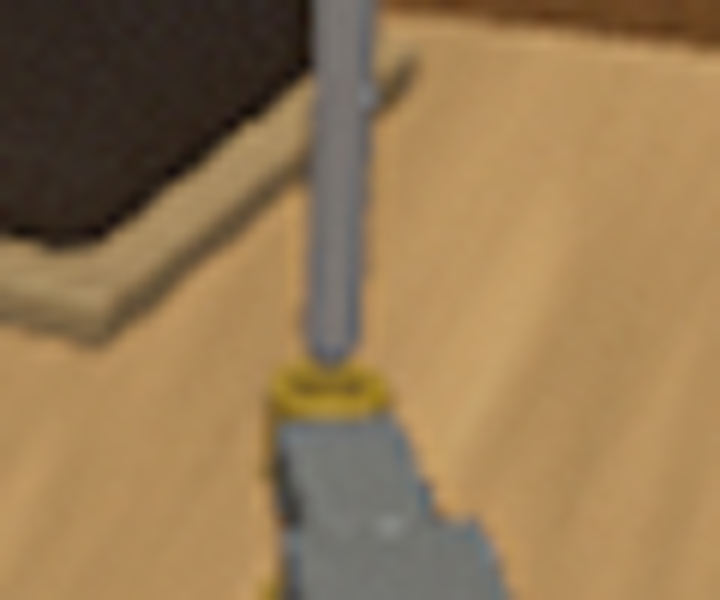

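```bash
python3 - <<'E'
from h import *
w=np.load('wrist6.npy',allow_pickle=True).item()
th=np.linspace(0,6.2832,400)
def ex(x,y,z,r):
    q=proj(w,[[x+r*np.cos(a),y+r*np.sin(a),z] for a in th]); q=(q-[245,150]+.5)*10-.5
    return q.min(0).round(1),q.max(0).round(1)
print('outer',ex(493,-253.5,145,14.5));print('inner',ex(493,-253.5,145,8.5))
print('shank',ex(492.8,-254.0,155.9,7),'tip',ex(492.8,-254,149.9,4))
E
```

```text
outer (array([214.9, 327.2]), array([543.4, 642.7]))
inner (array([282.9, 394.1]), array([475.5, 579. ]))
shank (array([294.6, 449.9]), array([459., 607.])) tip (array([330.8, 464.5]), array([422.9, 552.7]))
```

The tip sits over the bore: shank at zoom columns 300–458, ring 225–538. It is about 0.3 mm off in x and about 0.5–1 mm off in y. I'll nudge it and thread the upper bushing slowly.

Emit:
{"fn": "play_rows", "kwargs": {"increments": [[5,0.3,0.6,0,0],[5,0,0,-4,0],[5,0,0,-4,0],[5,0,0,-4,0],[5,0,0,-4,0],[5,0,0,-4,0],[5,0,0,-4,0],[5,0,0,-4,0],[5,0,0,0,0],[5,0,0,0,0]]}}

```text
clock: 8.8
tool_pos: [493.2, -253.5, 254.3]
tcp_rot: [1.0, -0.0, 0.0, -0.0]
force: [-0.5, 0.3, -2.0]
opening: 16.5
```

```bash
python3 - <<'E'
from h import *
from plant import arm
s=arm.read_state();print(s['clock'],s['tool_pos'],s['force'],s['ft_torque'],s['opening'])
p=s['tool_pos']
for n in ['wrist','side']:
    c=arm.calibration(n);np.save(f'{n}7.npy',c,allow_pickle=True);cv2.imwrite(f'pics/{n}7.png',arm.camera(n)[:,:,::-1])
crop('pics/wrist7.png',245,160,75,60,10,'pics/wrist7z.png')
crop('pics/side7.png',295,100,60,75,8,'pics/side7z.png')
E
```

```text
8.8 [ 493.20228407 -253.48459618  254.2775358 ] [-0.52264559  0.29891513 -1.99887404] [0.00702889 0.0342016  0.01373645] 16.51848466311033
```

View pics/wrist7z.png

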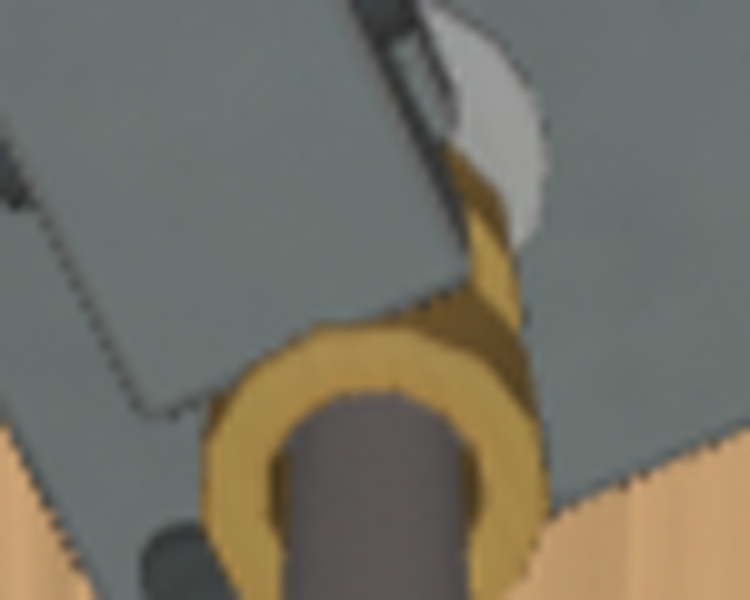

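View pics/side7z.png

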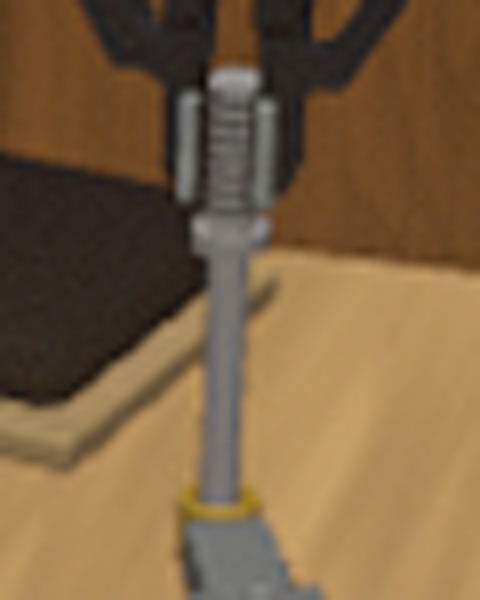

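The stem is in the bore with even side gaps (17 and 13 zoomed px) and no contact force. I'll go on through the gap to the lower bushing.

Emit:
{"fn": "play_rows", "kwargs": {"increments": [[5,0,0,-4,0],[5,0,0,-4,0],[5,0,0,-4,0],[5,0,0,-4,0],[5,0,0,-4,0],[5,0,0,-4,0],[5,0,0,-4,0],[5,0,0,0,0]]}}

```text
clock: 9.7
tool_pos: [492.8, -253.3, 225.6]
tcp_rot: [1.0, -0.001, -0.001, -0.0]
force: [-1.2, -0.1, -2.5]
opening: 16.3
```

Emit:
{"fn": "play_rows", "kwargs": {"increments": [[5,0,0,-3,0],[5,0,0,-3,0],[5,0,0,-3,0],[5,0,0,0,0]]}}

```text
clock: 10.1
tool_pos: [492.9, -253.4, 216.8]
tcp_rot: [1.0, -0.0, -0.0, -0.0]
force: [0.0, -0.1, -2.3]
opening: 16.5
```

No contact, and the point is now inside the lower bushing at z about 85. I'll continue to the final depth.

Emit:
{"fn": "play_rows", "kwargs": {"increments": [[5,0,0,-4,0],[5,0,0,-4,0],[5,0,0,-4,0],[5,0,0,-4,0],[5,0,0,-4,0],[5,0,0,-4,0],[5,0,0,-4,0],[5,0,0,-4,0],[5,0,0,-4,0],[5,0,0,-3,0]]}}

```text
clock: 11.1
tool_pos: [493.1, -253.5, 177.9]
tcp_rot: [1.0, -0.001, -0.0, -0.0]
force: [-0.1, -0.1, -2.2]
opening: 16.5
```

Emit:
{"fn": "play_rows", "kwargs": {"increments": [[5,0,0,0,0],[5,0,0,0,0],[5,0,0,0,0]]}}

```text
clock: 11.4
tool_pos: [493.3, -253.6, 178.5]
tcp_rot: [1.0, -0.0, 0.0, 0.0]
force: [-0.0, -1.2, -2.1]
opening: 16.4
```

```bash
python3 - <<'E'
from h import *
from plant import arm
s=arm.read_state();print(s['clock'],s['tool_pos'],s['force'],s['ft_torque'],s['opening'],abs(s['qvel']).max())
p=s['tool_pos']
for n in ['wrist','side']:
    c=arm.calibration(n);cv2.imwrite(f'pics/{n}8.png',arm.camera(n)[:,:,::-1])
    print(proj(c,[[493,-253.5,z] for z in (45,145,160,218)]))
crop('pics/wrist8.png',225,140,112,84,7,'pics/wrist8z.png')
crop('pics/side8.png',285,110,80,105,5.5,'pics/side8z.png')
E
```

```text
11.4 [ 493.3267286  -253.57031098  178.53204563] [-0.01096074 -1.20353716 -2.11762743] [ 0.01887217 -0.00638957 -0.05552811] 16.4222811032182 0.001199945196947121
[[281.6382384  199.79858846]
 [281.37523107 248.70640079]
 [281.31206473 260.49408221]
 [280.93571773 331.07085329]]
[[320.81918173 191.80503488]
 [322.21393062 161.02391926]
 [322.43293949 156.14742554]
 [323.30515547 136.6064201 ]]
```

View pics/wrist8z.png

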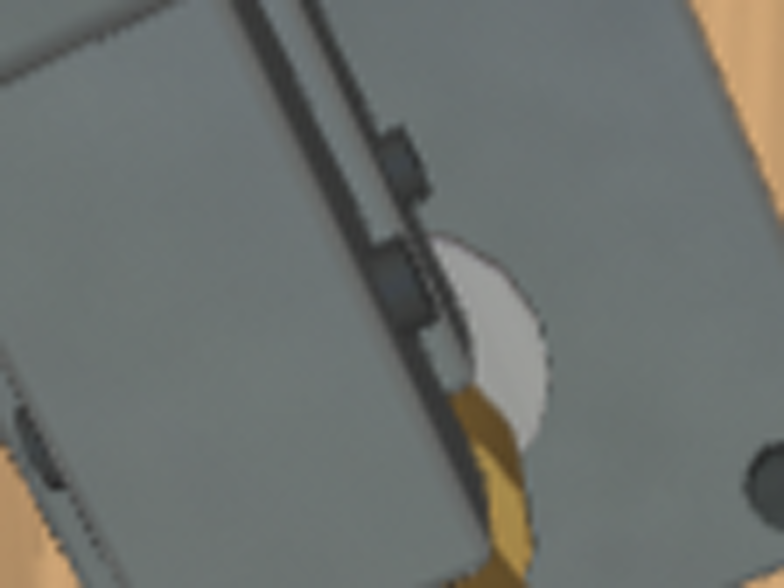

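View pics/side8z.png

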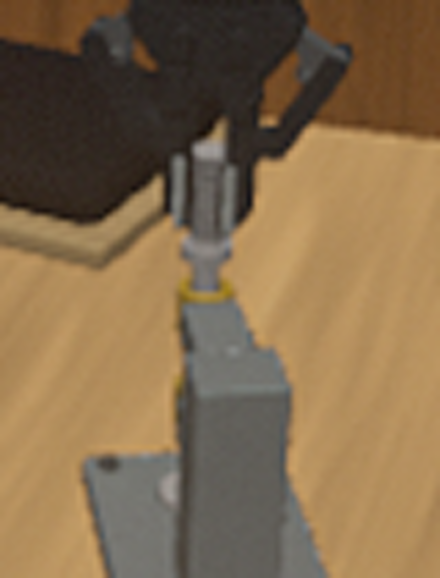

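The side view shows the collar about 15 mm clear of the upper bushing: underside near row 156.5, bushing mouth near row 161. The forces are essentially just the stem's weight and the arm is still.

```bash
python3 -c "
from plant import arm
print(arm.hand_in())"
```

```text
the job is handed in; nothing more can be done
None
```

I took the straight-gripped stem out of the rack, threaded it point down through both bushings of the grey press, and handed it in held still there. The hand-in gave no verdict, so the figures below are from my own last checks.

- **Position:** from the tool pose, the stem point is about 46 mm above the table, 19 mm below the lower bushing. The collar's underside is about 16 mm above the upper bushing, and the side picture shows roughly 15 mm.
- **Alignment:** the stem axis is within about 0.5 mm of my measured bushing axis. I measured that axis only to 1–2 mm in the pictures, and the two cameras differed by about 4 mm in y. I relied on the wrist view and met no noticeable contact force on the way down.
- **Grip and stillness:** the fingers stopped at a 16.4 mm opening on the 18 mm grip. The arm was still, with about 2 N on the tool, roughly the stem's weight.
- **Not checked:** the press hides the point below the lower bushing, so its position there comes from geometry only. I took no final picture of the other punches, spool, weight and hammer. Nothing in the force readings or pictures suggested I touched them.

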